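Clamp the tin in the one-handed tin holder

TASK

Get the tin ready for one-handed opening: slide it along the board fully into the corner of the holder's metal fence, then turn the red winged knob clockwise until its cam clamps the tin snugly there, and let go. Tighten by feel: firm enough to hold, but do not crush the tin. Do not press on the white cheek that the wings pass close by, keep the tin flat on the board, and leave the other things alone.

Things in the scene. Friction and masses are not known exactly. Their poses are not given: they have to be found in the camera images.
- holder: wooden board of the tin holder, 8 mm thick, fixed on the worktop; origin on the worktop, z up. It reaches from x -106 to 62 mm, y -68 to 148 mm. The metal fence stands at its +x side, the knob at its -x side (axis at x -62.5, y 0 mm), the white cheek at its -y side; the +y side is open and the tin starts there.
- fence: L-shaped smooth aluminium fence on the board, 26 mm high, axes as the holder's; its setting along x differs by 3 mm either way. Origin on the board's top (8 mm above the worktop). Long wall: face looks to -x, at x +43 mm, from y -54 to 94 mm; it is a jaw on rubber buffers and yields along +x by 1 mm per 14 N. End stop: rigid, face looks to +y, at y -43 mm, from x -9 to 51 mm.
- seat (a point): the tin's seat, same point as the fence's origin: the centre of the tin's underside lies here when the tin rests against both faces of the fence's corner
- tin: loose flat round tin with blue label, diameter 86 mm, height 40 mm, about 0.23 kg (varies); origin at the centre of its underside. It starts on the board 78 to 95 mm along the fence's +y from its seat, 0 to 8 mm off the long wall. Too wide to grasp; slide it by pushing its side (8 to 48 mm above the worktop) with shut fingers, about 2 to 5 N; it must stay flat.
- knob: red winged knob on a vertical axis; origin on the axis, on the board's top. Fully open (a stop) its x axis is parallel to the holder's x; it starts 0 to 0.25 rad clockwise (from above) of that and tightens clockwise. It turns with a steady friction of 0.06 N m and stays where it is left. In all it takes about 0.5 to 2.7 rad to tighten.
- grip (a point): point on the knob's axis in the middle of the winged plate, 70 mm above the worktop; axes as the knob's. The plate stands upright along its x, 72 mm tip to tip, 9 mm thick along its y; its middle runs from 62 to 78 mm above the worktop, the round tips from 60 to 87 mm. Pinch it here across the 9 mm. It passes over the tin.
- cam (a point): point on the knob's axis at the height of the black round eccentric cam (18 to 42 mm above the worktop). Its bulge points along the knob's -x, within 0.45 rad either way, and comes round by the holder's +y to the seated tin. First touch comes 0.65 to 2.4 rad from fully open, not known beforehand; then the torque climbs by 1.5 to 5 N m per rad. About 0.45 N m is snug; over 0.65 is too much.
- cheek: white upright plate, 76 x 6 mm, its top 90 mm above the worktop, along the holder's x axis; origin at the middle of its foot, on the board's top. Its face towards the knob is 43 mm from the knob's axis: the wing tips pass it at 7 mm, too close for a finger. Do not press it.
- mill: bystander: salt mill, 44 mm wide, 90 mm high, origin at its foot
- garlic: bystander: garlic bulb, 58 mm wide and high, origin at its underside
- mug: bystander: green mug, 86 mm wide with handle 118 mm, 96 mm high, origin at its foot

How it is judged:
By the outcome, as a careful person would: the job done as asked, in the order asked, and still so for the second after the job is handed in, with the robot touching nothing.
It also fails if it takes over 72 s, if anything falls off the work surface, if the arm or the gripper's body presses on something with over 40 N, if the wrist force passes 120 N, or if a joint passes its speed limit or range.

ROBOT

A 7-joint arm with a two-finger parallel gripper is mounted at the origin on the work surface; the furniture and walls round the work are solid. World frame = base frame: x ahead of the robot, y to its left, z up, the work surface at z = 0. Lengths are in m, angles in rad, forces in N, time in s.
With the tool pointing down it reaches from about 0.35 to 0.9 m from the base axis. Payload 8.1 kg.
Tool frame: the origin (TCP) lies between the finger pads; the fingertips stand 8 mm ahead of it and the grasp point (between the pads) lies 11 mm behind it; x points along the fingers, y is the direction in which the jaws open and shut, and the axes are right-handed (so a half turn about x gives the same grasp; the last joint's range is limited). The gripper opens to 92 mm and grips with 3 to 60 N. Pads are 19 mm wide; open, the fingers measure 130 mm over their backs; the gripper's body (75 mm by 190 mm) begins 47 mm behind the grasp point.
Start: joints at [-1.444, 0.434, 0.025, 1.573, -0.012, 1.134, -0.075], TCP at [0.142, 0.609, 0.235] pointing down, gripper open.
Joint ranges: [-2.62, 2.62], [-0.44, 2.09], [-1.27, 1.32], [0.08, 2.57], [-1.32, 4.46], [0.12, 2], [-2.74, 2.74]. Speed limits (rad/s): [2.22, 2.22, 3.01, 3.01, 3.14, 3.14, 3.14].

INTERFACE

Orientations are given as [roll, pitch, yaw] about the fixed x, y, z axes, in that order (R = Rz(yaw) Ry(pitch) Rx(roll)).
In Python, from station import bot gives the robot as it stands. The module is installed in compiled form; this text tells all that it offers.
- The arm moves only by the tool move_arm, never from a script. Its argument "increments" is a list that holds one entry, the list of rows, each a list of 4 numbers: the shift along the world's x, y, z in cm, then the turn about the world's z in rad. In form: [[[tx, ty, tz, roll], ...]]. A call has 1 to 8 rows; each row shifts and turns the commanded pose from where the row before left it; what a row does not reach is not made up. A row lasts 1/10 s, in which the tool goes at most 50 mm and 8.59 degrees, less where a joint would pass 70% of its speed; a pose out of reach is approached as far as the arm can. A call is refused whole if a number of a shift passes 5 or a number of a turn 0.15, either way. A call with a gripper value outside its range is refused whole. "hand" is the closure, from 0 (fully open) to 1 (shut), set as the call begins (left out, the last holds). The fingers move at their own pace and stop on an object; "squeeze" is the grip in N (left out, the last holds). Time passes only in rows, so rows that do not move let the fingers close. It gives the time, the measured TCP pose, the force and the opening at its end, in the units of the state.
- bot.get_obs(): the state, without advancing time (a new reading comes with each control period).
- bot.grab_frame(name): name is "scene" or "top"; returns (picture, depth): 480x640x3 uint8, blue, green, red; 480x640 float32, m along the optical axis (not along the pixel's ray), 0 where there is no reading.
- bot.calibration(name): a dict with "fx", "fy", "cx", "cy" (pixels), "view" (4x4, takes a point from world to camera coordinates). Camera axes: x right, y down, z forward; pixel columns grow to the right and rows downward; lengths in m; the calibration is good to about 2 mm. A picture is of the moment at which its call begins. calibration takes no time and is no camera call.
- bot.finish_job(): hands the job in, once; it reports no verdict.
Trained networks look in the newest picture that a camera, given by its name, has taken for a name from the list of things; names that differ only in an ending like _2 or _b are one class to them, and where a whole thing is asked for, a point or a joint stands for the part that bears it (a point fixed in the world has none). Each returns a list of dicts, best first, with "p" (0 to 1); they miss things now and then, are a little off and sometimes report something else, mostly with a low value. They report only what shows in the picture. A call takes as long as a camera call.
- bot.find_in(camera, query): "box" ([left, top, width, height] in pixels, round what is visible of it).
- bot.masks_of(camera, query): "pixels" (480x640 bool, what is visible of it) and "box" ([left, top, width, height] in pixels, round what is visible of it).
- bot.landmark_of(camera, query): "point" ([row, column] in pixels: a listed point, or the origin of a listed thing).
The state is a dict: "clock": time; "q": joint angles; "joint_vel": joint speeds; "joint_efforts": joint torques, N m; "position": TCP position; "tool_rot": TCP orientation; "wrist_force": force on the tool from outside, world axes, zero at the start; "wrist_torque": the same for the moment, N m; "opening": opening from 0.0 (shut) to 1.0 (fully open).
Only numpy, scipy, OpenCV 4.12 (cv2) and the standard library are available. Lean on these libraries where they do the work, as an engineer would, in place of code of your own. Each camera call takes 0.05 s, during which the arm holds its last target. There are 200 camera calls.

## Working session

There is one attempt and no reset: what is moved stays moved. The work goes in short steps, Python scripts to look and compute and a tool call to move; the robot and the scene stay as the last step left them, time stands still between calls to the robot, and variables do not carry over. Pictures are saved under pics/ and viewed, about 8 in all and at most 12, crops included, and the job is handed in when it is done.

Besides the shell and the picture viewer there is one more tool, called after "Request:" as name(argument=value, ...) on one line, values as JSON. move_arm: Moves the arm, as the interface text tells. Its arguments: {"type":"object","properties":{"increments":{"type":"array"},"hand":{"type":"number"},"squeeze":{"type":"number"}},"required":["increments"]}

```bash
mkdir -p pics; cat > h.py <<'E'
from station import bot
import numpy as np, cv2
def world(cam,row,col,z=None,depth=None):
    c=bot.calibration(cam);V=np.array(c["view"]);R=V[:3,:3];t=V[:3,3]
    d=np.array([(col-c["cx"])/c["fx"],(row-c["cy"])/c["fy"],1.])
    o=-R.T@t; w=R.T@d
    s=depth if depth is not None else (z-o[2])/w[2]
    return o+s*w
def cloud(cam,dep):
    c=bot.calibration(cam);V=np.array(c["view"])
    v,u=np.mgrid[:480,:640]
    P=np.stack([(u-c["cx"])/c["fx"]*dep,(v-c["cy"])/c["fy"]*dep,dep],-1)
    return (P-V[:3,3])@V[:3,:3]
def pix(cam,p):
    c=bot.calibration(cam);q=np.array(c["view"])@np.r_[p,1]
    return c["fy"]*q[1]/q[2]+c["cy"],c["fx"]*q[0]/q[2]+c["cx"]
E
python3 - <<'E'
from h import *
np.set_printoptions(precision=4,suppress=True)
ims=[]
for cam in("top","scene"):
    im,d=bot.grab_frame(cam);cv2.imwrite(f"pics/{cam}0.png",im);np.save(f"{cam}0.npy",d)
    W=cloud(cam,d)
    for n in("holder","tin","knob","cheek","fence","mill","garlic","mug"):
        m=bot.masks_of(cam,n)
        if m and m[0]["p"]>.3:
            k=m[0]["pixels"]&(d>0);P=W[k]
            zt=np.percentile(P[:,2],98);T=P[P[:,2]>zt-.006]
            print(cam,n,round(m[0]["p"],2),m[0]["box"],"min",P.min(0),"max",P.max(0),"topmean",T.mean(0))
    for n in("holder","seat","grip","tin","cheek","knob"):
        l=bot.landmark_of(cam,n)
        z=dict(holder=0,grip=.07).get(n,.008)
        if l: print(cam,"lm",n,round(l[0]["p"],2),l[0]["point"],world(cam,*l[0]["point"],z=z))
o=bot.get_obs();print({k:np.round(v,3) for k,v in o.items()})
E
```

```text
top holder 0.83 [229.0, 207.2, 101.3, 88.6] min [ 0.4195 -0.0296 -0.0068] max [0.622  0.2109 0.097 ] topmean [0.4907 0.0169 0.0883]
top tin 0.87 [242.3, 226.4, 36.0, 36.7] min [0.488 0.089 0.005] max [0.5753 0.179  0.0551] topmean [0.5309 0.1307 0.047 ]
top knob 0.67 [291.6, 245.5, 18.9, 30.6] min [0.4546 0.0212 0.0061] max [0.523  0.0598 0.0915] topmean [0.4891 0.0417 0.0865]
top cheek 0.72 [316.3, 247.1, 11.4, 29.4] min [ 0.4591 -0.0177  0.0097] max [0.5291 0.0022 0.097 ] topmean [ 0.4902 -0.0049  0.0905]
top fence 0.94 [249.8, 207.9, 66.9, 28.8] min [ 0.5493  0.0034 -0.0004] max [0.6163 0.1557 0.0514] topmean [0.5909 0.0669 0.0354]
top mill 0.66 [182.7, 252.4, 22.7, 18.0] min [0.4808 0.2633 0.003 ] max [0.5224 0.3021 0.0967] topmean [0.4991 0.285  0.0888]
top mug 0.56 [427.7, 245.4, 56.1, 40.9] min [ 0.4302 -0.3688 -0.0002] max [ 0.5168 -0.2569  0.1013] topmean [ 0.4676 -0.2985  0.0959]
top lm holder 0.98 [236.3, 294.6] [0.5519 0.0539 0.    ]
top lm grip 0.84 [265.0, 299.5] [0.4832 0.0419 0.07  ]
top lm tin 0.56 [248.3, 261.9] [0.5253 0.1308 0.008 ]
top lm cheek 0.69 [259.7, 319.3
[... 1267 characters left out ...]
cene lm grip 0.69 [234.7, 296.7] [0.4911 0.043  0.07  ]
scene lm tin 0.9 [227.8, 295.5] [0.5396 0.1237 0.008 ]
scene lm cheek 0.65 [264.3, 308.7] [0.4927 0.0033 0.008 ]
scene lm knob 0.68 [241.3, 314.5] [0.5477 0.0563 0.008 ]
{'clock': np.float64(1.5), 'q': array([-1.444,  0.435,  0.025,  1.573, -0.012,  1.134, -0.075]), 'joint_vel': array([-0.   ,  0.001,  0.002,  0.001, -0.001, -0.002,  0.   ]), 'joint_efforts': array([ -0.   , -66.766,   0.984, -31.48 ,  -0.061,   0.033,   0.   ]), 'position': array([0.142, 0.609, 0.235]), 'tool_rot': array([0.687, 1.571, 0.457]), 'wrist_force': array([-0.027,  0.495, -0.275]), 'wrist_torque': array([ 0.055, -0.019, -0.085]), 'opening': np.float64(1.005)}
```

View pics/top0.png

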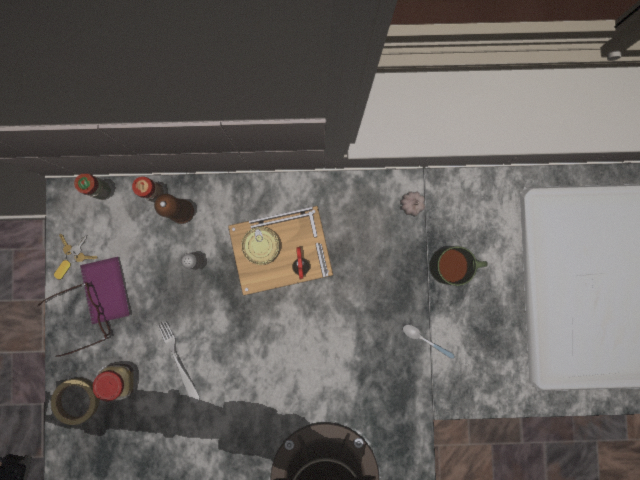

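View pics/scene0.png

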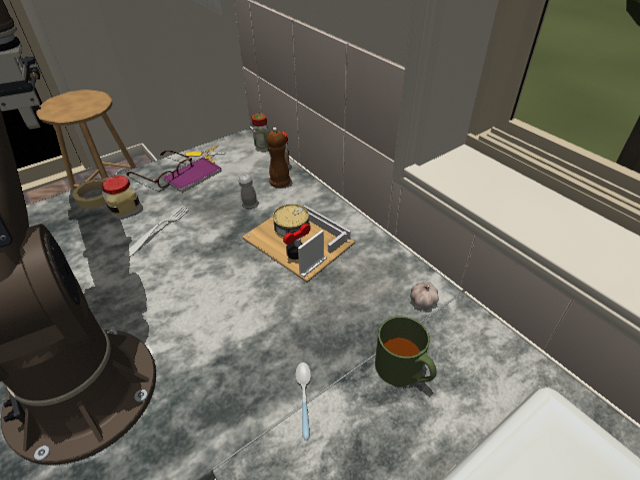

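The top view shows the board at px (229–331, 207–293), turned slightly. The tin is at (262,245), the red wing at (300,263), the cheek at (322,260), and the fence runs along the upper edge with its end stop at (313,222). The scene view shows the same layout, with the mill, garlic and mug well clear. Next I'll fit the holder's yaw and look closer.

```bash
python3 - <<'E'
from h import *
np.set_printoptions(precision=4,suppress=True)
im=cv2.imread("pics/top0.png");d=np.load("top0.npy");W=cloud("top",d)
v,u=np.mgrid[:480,:640]
roi=(u>215)&(u<345)&(v>195)&(v<305)
# board by colour (wood) hull
hsv=cv2.cvtColor(im,cv2.COLOR_BGR2HSV)
wood=roi&(hsv[...,0]>5)&(hsv[...,0]<25)&(hsv[...,1]>70)&(W[...,2]<.02)
k=cv2.morphologyEx(wood.astype(np.uint8),cv2.MORPH_OPEN,np.ones((3,3)))
P=np.array([world("top",r,c,z=.008)[:2] for r,c in np.argwhere(k)])
rc=cv2.minAreaRect((P*1000).astype(np.float32));print("board",rc,cv2.boxPoints(rc))
red=roi&((hsv[...,0]<6)|(hsv[...,0]>172))&(hsv[...,1]>140)&(hsv[...,2]>60)
for zz in(.078,):
    Q=np.array([world("top",r,c,z=zz)[:2] for r,c in np.argwhere(red)]);print("wing",cv2.minAreaRect((Q*1000).astype(np.float32)),Q.mean(0),len(Q))
    a=cv2.fitLine((Q*1000).astype(np.float32),cv2.DIST_L2,0,.01,.01).ravel();print("wing dir",a,np.arctan2(a[1],a[0]))
f=bot.masks_of("top","fence")[0]["pixels"]
Z=W[...,2]
F=np.array([world("top",r,c,z=.034)[:2] for r,c in np.argwhere(f&(Z>.022))])
np.save("F.npy",F)
fr=cv2.minAreaRect((F*1000).astype(np.float32));print("fence",fr,cv2.boxPoints(fr))
c=cv2.resize(im[195:305,220:340],None,fx=5,fy=5,interpolation=cv2.INTER_CUBIC);cv2.imwrite("pics/c0.png",c)
E
```

```text
Traceback (most recent call last):
  File "h.py", line 4, in world
    c=bot.calibration(cam);V=np.array(c["view"]);R=V[:3,:3];t=V[:3,3]
ValueError: time passes only in moves, steps and waits
```

```bash
sed -i '2a _C={}\ndef cal(c):\n    if c not in _C: _C[c]=bot.calibration(c)\n    return _C[c]' h.py; sed -i 's/c=bot.calibration(cam)/c=cal(cam)/' h.py
cat > a.py <<'E'
from h import *
np.set_printoptions(precision=4,suppress=True)
im=cv2.imread("pics/top0.png");d=np.load("top0.npy");W=cloud("top",d)
v,u=np.mgrid[:480,:640]
roi=(u>215)&(u<345)&(v>195)&(v<305)
hsv=cv2.cvtColor(im,cv2.COLOR_BGR2HSV)
wood=roi&(hsv[...,0]>5)&(hsv[...,0]<25)&(hsv[...,1]>70)&(W[...,2]<.02)
k=cv2.morphologyEx(wood.astype(np.uint8),cv2.MORPH_OPEN,np.ones((3,3)))
def pl(m,z): return np.array([world("top",r,c,z=z)[:2] for r,c in np.argwhere(m)]).astype(np.float32)*1000
rc=cv2.minAreaRect(pl(k,.008));print("board",rc,cv2.boxPoints(rc).tolist())
red=roi&((hsv[...,0]<6)|(hsv[...,0]>172))&(hsv[...,1]>140)&(hsv[...,2]>60)
Q=pl(red,.08);print("wing",cv2.minAreaRect(Q),Q.mean(0),len(Q))
a=cv2.fitLine(Q,cv2.DIST_L2,0,.01,.01).ravel();print("wing dir",np.arctan2(a[1],a[0]))
bot.grab_frame("top")
f=bot.masks_of("top","fence")[0]["pixels"]
F=pl(f&(W[...,2]>.022),.034)
fr=cv2.minAreaRect(F);print("fence",fr,cv2.boxPoints(fr).tolist())
c=cv2.resize(im[195:305,220:340],None,fx=5,fy=5,interpolation=cv2.INTER_CUBIC);cv2.imwrite("pics/c0.png",c)
E
python3 a.py
```

```text
board ((520.0032958984375, 88.52742004394531), (166.6764678955078, 215.2333221435547), 10.93928050994873) [[417.75714111328125, 178.37359619140625], [458.6016540527344, -32.948707580566406], [622.2494506835938, -1.318756103515625], [581.4049072265625, 210.0035400390625]]
wing ((488.6798400878906, 41.72105407714844), (68.08551788330078, 8.099862098693848), 4.283205032348633) [488.1443  41.4123] 108
wing dir 0.066174105
fence ((593.73876953125, 74.58528137207031), (150.15908813476562, 60.281124114990234), 80.06352233886719) [[551.0949096679688, 5.8329010009765625], [610.4717407226562, -4.5689849853515625], [636.3826293945312, 143.33766174316406], [577.0057983398438, 153.7395477294922]]
```

View pics/c0.png

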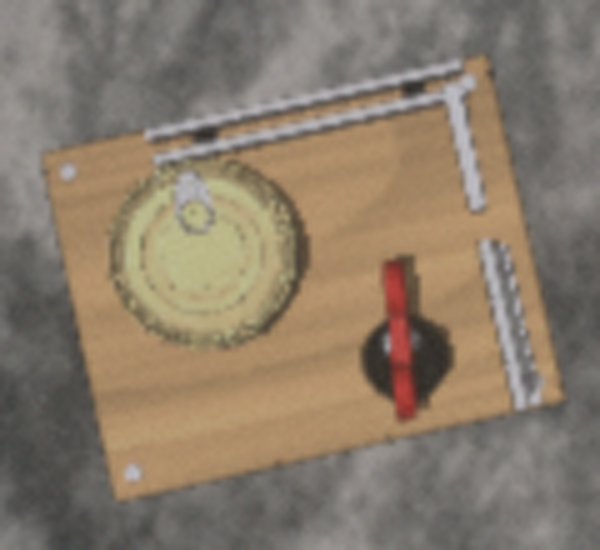

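The crop shows the cam behind the wing at crop (405,360), the wing nearly along the holder's x, and the tin touching or close to the long wall. The fits give:
- **Holder:** yaw 0.191, origin at about (549, 53) mm.
- **Knob:** axis at (488, 41.5), and the wing fit agrees.
- **Wing:** angle 0.07.

I'll approach the tin's +y side with shut fingers.

Request:
move_arm(increments=[[[3.2, -3.7, 0, -0.1], [3.2, -3.7, 0, -0.1], [3.2, -3.7, 0, -0.1], [3.2, -3.7, 0, -0.1], [3.2, -3.7, 0, -0.1], [3.2, -3.7, 0, -0.1], [3.2, -3.7, 0, -0.1], [3.2, -3.7, 0, -0.1]]], hand=1, squeeze=20)

```text
clock: 2.4
position: [0.3994, 0.311, 0.2351]
tool_rot: [2.053, 1.57, 1.019]
wrist_force: [0.5, 1.3, 0.5]
opening: 0.352
```

Request:
move_arm(increments=[[[3.2, -3.7, -1, 0], [3.2, -3.7, -2, 0], [2.8, -3.7, -3, 0], [0, 0, 0, 0]]])

```text
clock: 2.8
position: [0.4879, 0.2001, 0.1762]
tool_rot: [-0.842, 1.566, -1.88]
wrist_force: [-0.6, 0.5, 0.0]
opening: 0.024
```

Request:
move_arm(increments=[[[0, 0, -3.5, 0], [0, 0, -3.5, 0], [0, 0, -3.5, 0], [0, 0, -2.5, 0], [0, 0, -1.1, 0], [0, 0, 0, 0], [0, 0, 0, 0]]])

```text
clock: 3.5
position: [0.4866, 0.2074, 0.0386]
tool_rot: [1.572, 1.57, 0.542]
wrist_force: [-0.3, 0.1, 1.4]
opening: 0.006
```

Request:
move_arm(increments=[[[0.5, -0.8, -0.2, 0], [0.4, -0.8, 0, 0], [0.3, -0.6, 0, 0], [0.2, -0.4, 0, 0], [0.1, -0.4, 0, 0], [0.1, -0.4, 0, 0]]])

```text
clock: 4.1
position: [0.502, 0.1732, 0.0358]
tool_rot: [2.693, 1.57, 1.663]
wrist_force: [-0.9, 2.5, 0.3]
opening: 0.005
```

Request:
move_arm(increments=[[[0.1, -0.5, 0, 0], [0.1, -0.6, 0, 0], [0.1, -0.6, 0, 0], [0.1, -0.6, 0, 0], [0.1, -0.6, 0, 0], [0.1, -0.6, 0, 0], [0.1, -0.6, 0, 0], [0.1, -0.5, 0, 0]]])

```text
clock: 4.9
position: [0.51, 0.1265, 0.0357]
tool_rot: [-1.563, 1.571, -2.594]
wrist_force: [-2.3, 3.6, 2.4]
opening: 0.004
```

Request:
move_arm(increments=[[[0.1, -0.5, 0, 0], [0.1, -0.5, 0, 0], [0.1, -0.4, 0, 0], [0.05, -0.3, 0, 0], [0, 0, 0, 0]]])

```text
clock: 5.4
position: [0.5138, 0.1092, 0.0356]
tool_rot: [0.145, 1.57, -0.886]
wrist_force: [-1.0, 0.4, -0.4]
opening: 0.007
```

```bash
cat > t.py <<'E'
import sys
from h import *
np.set_printoptions(precision=1,suppress=True)
n=sys.argv[1]
o=bot.get_obs();print(o["clock"],o["position"]*1000,o["wrist_force"],np.round(o["wrist_torque"],2))
y=.191;R=np.array([[np.cos(y),-np.sin(y)],[np.sin(y),np.cos(y)]])
for cam in("top","scene"):
    im,d=bot.grab_frame(cam);cv2.imwrite(f"pics/{cam}{n}.png",im);W=cloud(cam,d)
    m=bot.masks_of(cam,"tin")
    if m:
        k=m[0]["pixels"]&(d>0);P=W[k];T=P[(P[:,2]>.043)&(P[:,2]<.052)]*1000
        c,r=cv2.minEnclosingCircle(T[:,:2].astype(np.float32))
        A=np.c_[T,np.ones(len(T))]
        pl=np.linalg.lstsq(np.c_[T[:,:2],np.ones(len(T))],T[:,2],rcond=None)[0]
        print(cam,m[0]["p"],"tin",np.array(c),r,len(T),"holder",R.T@(np.array(c)-[549.2,53.4]),"slope",pl[:2].round(3))
im=cv2.imread(f"pics/top{n}.png")
cv2.imwrite(f"pics/c{n}.png",cv2.resize(im[195:305,220:340],None,fx=5,fy=5,interpolation=cv2.INTER_CUBIC))
im=cv2.imread(f"pics/scene{n}.png")
cv2.imwrite(f"pics/s{n}.png",cv2.resize(im[190:300,230:370],None,fx=5,fy=5,interpolation=cv2.INTER_CUBIC))
E
python3 t.py 1
```

```text
5.4 [513.8 109.2  35.6] [-1.   0.4 -0.4] [-0.1  0.1  0. ]
top 0.62 tin [545.5  64.6] 42.03703308105469 565 holder [-1.5 11.7] slope [-0. -0.]
scene 0.85 tin [546.6  66.3] 44.14617156982422 444 holder [-0.2 13.1] slope [-0.  0.]
```

Tin is about 12 mm from its seat and lies flat. I'll continue slowly, reading the force.

Request:
move_arm(increments=[[[0.08, -0.4, 0, 0], [0.08, -0.4, 0, 0], [0.04, -0.2, 0, 0], [0, 0, 0, 0]]])

```text
clock: 6.0
position: [0.5156, 0.0994, 0.0356]
tool_rot: [-0.312, 1.57, -1.342]
wrist_force: [-0.3, -0.2, -0.3]
opening: 0.007
```

Request:
move_arm(increments=[[[0.02, -0.1, 0, 0], [0.02, -0.1, 0, 0], [0, 0, 0, 0]]])

```text
clock: 6.3
position: [0.5159, 0.098, 0.0357]
tool_rot: [-2.18, 1.571, 3.074]
wrist_force: [-1.4, 1.5, -0.0]
opening: 0.007
```

Request:
move_arm(increments=[[[0.02, -0.1, 0, 0], [0.02, -0.1, 0, 0], [0, 0, 0, 0]]])

```text
clock: 6.6
position: [0.5161, 0.0968, 0.0357]
tool_rot: [2.925, 1.57, 1.896]
wrist_force: [-1.4, 3.6, 1.4]
opening: 0.004
```

Request:
move_arm(increments=[[[0.02, -0.1, 0, 0], [0.02, -0.1, 0, 0], [0, 0, 0, 0]]])

```text
clock: 6.9
position: [0.516, 0.0966, 0.0357]
tool_rot: [2.974, 1.568, 1.946]
wrist_force: [-4.0, 8.8, 1.8]
opening: 0.008
```

Now at the stop: the force rose to 9 N with no further movement. Back off along the face normal and look.

Request:
move_arm(increments=[[[-0.2, 0.4, 0, 0], [-0.8, 1.4, 0, 0], [-1.4, 2.4, 0, 0], [-1.4, 2.4, 1, 0], [0, 0, 3, 0], [0, 0, 4, 0], [0, 0, 4, 0], [0, 0, 0, 0]]])

```text
clock: 7.7
position: [0.4821, 0.1604, 0.1605]
tool_rot: [1.407, 1.562, 0.375]
wrist_force: [0.7, 0.3, -0.1]
opening: 0.005
```

```bash
python3 t.py 2; python3 - <<'E'
import cv2,numpy as np
a=cv2.imread("pics/c2.png");b=cv2.imread("pics/s2.png")
b=cv2.resize(b,(400,314));a=cv2.resize(a,(400,367));o=np.zeros((367,800,3),np.uint8);o[:,:400]=a;o[:314,400:]=b;cv2.imwrite("pics/v2.png",o)
E
```

```text
7.7 [482.1 160.4 160.5] [ 0.7  0.3 -0.1] [-0.1 -0.  -0. ]
top 0.93 tin [548.5  53.5] 43.01747512817383 871 holder [-0.7  0.2] slope [ 0. -0.]
```

View pics/v2.png

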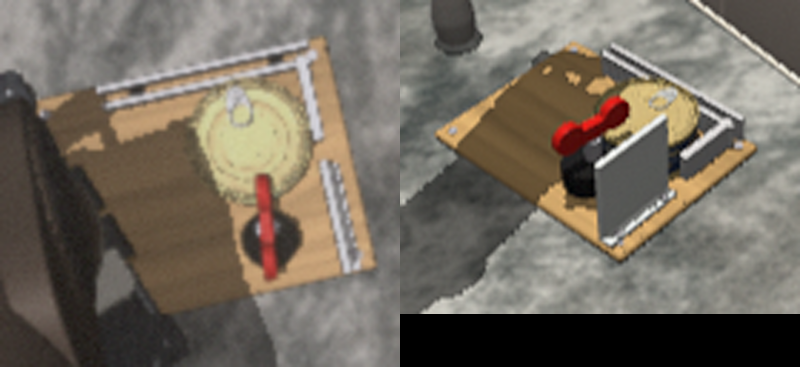

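Left panel: tin at (250,140) snug in the corner by both faces, wing tip over it. Right panel: tin flat. Depth gives it at (-0.7, 0.2) mm from the seat. Now over the knob with the jaws across the plate, opened only about 26 mm because of the cheek.

Request:
move_arm(increments=[[[0.1, -1.5, 0, 0.14], [0.1, -1.5, 0, 0.14], [0.1, -1.5, 0, 0.14], [0.1, -1.5, 0, 0.14], [0.1, -1.5, 0, 0.14], [0.1, -1.5, 0, 0.14], [0, -1.5, 0, 0.13], [0, -1.4, 0, 0.13]]], hand=0.72)

```text
clock: 8.7
position: [0.4838, 0.0399, 0.1542]
tool_rot: [-2.952, 1.568, -2.877]
wrist_force: [-0.6, -0.4, 0.8]
opening: 0.281
```

Request:
move_arm(increments=[[[0, 0, 0, 0], [0, 0, 0, 0], [0, 0, 0, 0]]])

```text
clock: 9.0
position: [0.4844, 0.0419, 0.1551]
tool_rot: [2.899, 1.57, 2.967]
wrist_force: [0.4, 0.1, -0.0]
opening: 0.279
```

Request:
move_arm(increments=[[[0.4, 0, -2, 0], [0, 0, -2.5, 0], [0, 0, -2, 0], [0, 0, -1.5, 0], [0, 0, -0.8, 0], [0, 0, -0.6, 0], [0, 0, 0, 0], [0, 0, 0, 0]]])

```text
clock: 9.8
position: [0.489, 0.0413, 0.0621]
tool_rot: [0.168, 1.57, 0.238]
wrist_force: [0.7, -0.4, 0.5]
opening: 0.28
```

Request:
move_arm(increments=[[[0, 0, -0.1, 0], [0, 0, 0, 0], [0, 0, 0, 0], [0, 0, 0, 0], [0, 0, 0, 0], [0, 0, 0, 0]]], hand=1, squeeze=55)

```text
clock: 10.4
position: [0.489, 0.0426, 0.0612]
tool_rot: [0.976, 1.569, 1.047]
wrist_force: [-0.7, 5.6, -0.5]
opening: 0.136
```

```bash
cat > s.py <<'E'
from h import *
o=bot.get_obs();r=o["tool_rot"];a=(np.pi/2-r[0]+r[2]+np.pi)%(2*np.pi)-np.pi
print(round(float(o["clock"]),2),(o["position"]*1000).round(1),"jaw",round(a,3),"F",o["wrist_force"].round(2),"T",o["wrist_torque"].round(3),"op",round(float(o["opening"]),3),"q7",o["q"][6].round(2))
E
python3 s.py
```

```text
10.4 [489.   42.6  61.2] jaw 1.642 F [-0.7   5.59 -0.54] T [ 1.178  0.11  -0.022] op 0.136 q7 1.55
```

Request:
move_arm(increments=[[[0, 0.1, 0, 0], [0, 0, 0, 0], [0, 0, 0, 0], [0, 0, 0, 0]]])

```text
clock: 10.8
position: [0.489, 0.0427, 0.0611]
tool_rot: [0.696, 1.57, 0.766]
wrist_force: [-1.8, 4.9, 5.0]
opening: 0.138
```

```bash
python3 s.py
```

```text
10.8 [489.   42.7  61.1] jaw 1.641 F [-1.84  4.87  4.99] T [0.983 0.205 0.075] op 0.138 q7 1.55
```

Request:
move_arm(increments=[[[0, 0.05, 0, -0.05], [0, 0, 0, -0.05], [0, 0, 0, -0.05], [0, 0, 0, 0], [0, 0, 0, 0]]])

```text
clock: 11.3
position: [0.4891, 0.0429, 0.0611]
tool_rot: [0.558, 1.57, 0.478]
wrist_force: [-1.4, 4.0, 5.1]
opening: 0.142
```

```bash
python3 s.py; python3 - <<'E'
from h import *
im,d=bot.grab_frame("scene");im2,_=bot.grab_frame("top")
a=cv2.resize(im[190:280,250:350],(400,360),interpolation=cv2.INTER_CUBIC)
b=cv2.resize(im2[215:295,260:360],(400,320),interpolation=cv2.INTER_CUBIC)
o=np.zeros((360,800,3),np.uint8);o[:,:400]=a;o[:320,400:]=b;cv2.imwrite("pics/v3.png",o)
E
```

```text
11.3 [489.1  42.9  61.1] jaw 1.491 F [-1.39  4.05  5.15] T [0.841 0.157 0.009] op 0.142 q7 1.43
```

View pics/v3.png

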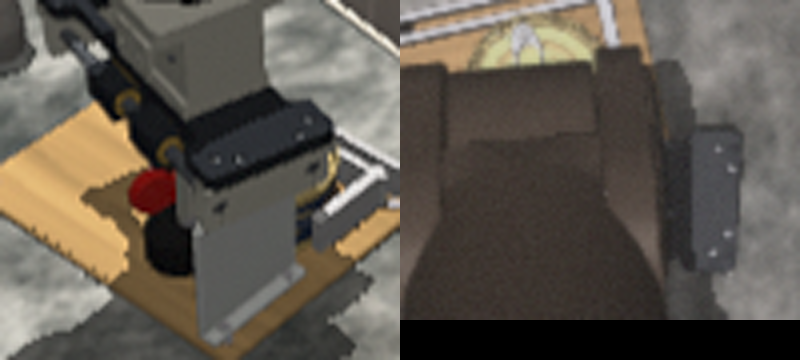

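Scene crop: jaws over the knob, red wing tip at (150,190), cheek untouched below the gripper. The opening is 12.7 mm rather than 9, and no turning torque shows, so the fingertips are probably pinching the hub. I'll open a little, raise, and pinch higher.

Request:
move_arm(increments=[[[0, 0, 0, 0], [0, 0, 0, 0], [0, 0, 0.4, 0.05], [0, 0, 0.4, 0.05], [0, 0, 0, 0.05], [0, 0, 0, 0]]], hand=0.76)

```text
clock: 12.0
position: [0.4886, 0.0419, 0.0686]
tool_rot: [-2.057, 1.57, -1.987]
wrist_force: [1.0, 0.4, 0.7]
opening: 0.234
```

```bash
python3 s.py
```

```text
12.0 [488.6  41.9  68.6] jaw 1.641 F [1.04 0.44 0.72] T [ 0.016 -0.025  0.001] op 0.234 q7 1.54
```

Request:
move_arm(increments=[[[0, 0, 0, 0], [0, 0, 0, 0], [0, 0, 0, 0], [0, 0, 0, 0], [0, 0, 0, 0]]], hand=1)

```text
clock: 12.5
position: [0.4891, 0.0427, 0.069]
tool_rot: [0.221, 1.57, 0.291]
wrist_force: [-1.6, 1.1, 5.0]
opening: 0.094
```

```bash
python3 s.py
```

```text
12.5 [489.1  42.7  69. ] jaw 1.64 F [-1.63  1.1   5.  ] T [ 0.248 -0.035 -0.03 ] op 0.094 q7 1.54
```

The opening is now 8.7 mm, so the plate itself is pinched. Turn clockwise gently.

Request:
move_arm(increments=[[[0, 0, 0, -0.04], [0, 0, 0, -0.04], [0, 0, 0, -0.04], [0, 0, 0, -0.04]]])

```text
clock: 12.9
position: [0.4891, 0.0429, 0.069]
tool_rot: [0.509, 1.57, 0.418]
wrist_force: [-1.2, 1.8, 5.1]
opening: 0.095
```

```bash
python3 s.py
```

```text
12.9 [489.1  42.9  69. ] jaw 1.479 F [-1.19  1.83  5.14] T [ 0.4   -0.032  0.016] op 0.095 q7 1.41
```

Request:
move_arm(increments=[[[0, 0, 0, -0.04], [0, 0, 0, -0.04], [0, 0, 0, -0.04], [0, 0, 0, -0.04]]])

```text
clock: 13.3
position: [0.4891, 0.0431, 0.069]
tool_rot: [0.813, 1.57, 0.562]
wrist_force: [-0.9, 1.9, 4.3]
opening: 0.094
```

```bash
python3 s.py
```

```text
13.3 [489.1  43.1  69. ] jaw 1.319 F [-0.88  1.9   4.26] T [ 0.528 -0.058  0.055] op 0.094 q7 1.29
```

Request:
move_arm(increments=[[[0, 0, 0, -0.05], [0, 0, 0, -0.05], [0, 0, 0, -0.05], [0, 0, 0, -0.04], [0, 0, 0, 0]]])

```text
clock: 13.8
position: [0.4892, 0.0433, 0.069]
tool_rot: [0.983, 1.57, 0.542]
wrist_force: [-0.6, 3.4, 4.5]
opening: 0.09
```

```bash
python3 s.py
```

```text
13.8 [489.2  43.3  69. ] jaw 1.13 F [-0.55  3.43  4.46] T [ 0.554 -0.091 -0.05 ] op 0.09 q7 1.14
```

Request:
move_arm(increments=[[[0, 0.1, 0, -0.03], [0, 0, 0, -0.03], [0, 0, 0, -0.03], [0, 0, 0, 0]]])

```text
clock: 14.2
position: [0.4893, 0.0435, 0.069]
tool_rot: [0.463, 1.57, -0.069]
wrist_force: [-0.2, 0.4, 6.0]
opening: 0.089
```

```bash
python3 s.py
```

```text
14.2 [489.3  43.5  69. ] jaw 1.039 F [-0.24  0.37  6.01] T [-0.019 -0.215 -0.02 ] op 0.089 q7 1.07
```

Request:
move_arm(increments=[[[0, 0, 0, -0.03], [0, 0, 0, -0.03], [0, 0, 0, 0]]])

```text
clock: 14.5
position: [0.4893, 0.0435, 0.069]
tool_rot: [0.557, 1.57, -0.035]
wrist_force: [0.3, 0.7, 6.1]
opening: 0.095
```

```bash
python3 s.py
```

```text
14.5 [489.3  43.5  69. ] jaw 0.979 F [0.25 0.67 6.05] T [ 0.043 -0.202 -0.019] op 0.095 q7 1.02
```

Request:
move_arm(increments=[[[0, 0, 0, -0.03], [0, 0, 0, -0.03], [0, 0, 0, -0.03]]])

```text
clock: 14.8
position: [0.4894, 0.0436, 0.069]
tool_rot: [0.738, 1.569, 0.056]
wrist_force: [0.4, 1.7, 5.4]
opening: 0.091
```

```bash
python3 s.py
```

```text
14.8 [489.4  43.6  69. ] jaw 0.888 F [0.41 1.71 5.36] T [ 0.125 -0.289  0.032] op 0.091 q7 0.95
```

Request:
move_arm(increments=[[[0, 0, 0, -0.03], [0, 0, 0, -0.03], [0, 0, 0, -0.03]]])

```text
clock: 15.1
position: [0.4894, 0.0437, 0.069]
tool_rot: [0.886, 1.569, 0.113]
wrist_force: [1.6, 1.1, 4.9]
opening: 0.093
```

```bash
python3 s.py
```

```text
15.1 [489.4  43.7  69. ] jaw 0.799 F [1.57 1.15 4.92] T [ 0.138 -0.374  0.093] op 0.093 q7 0.88
```

Request:
move_arm(increments=[[[0.05, 0.02, 0, -0.03], [0, 0, 0, -0.03], [0, 0, 0, -0.03]]])

```text
clock: 15.4
position: [0.4896, 0.0438, 0.069]
tool_rot: [0.992, 1.57, 0.13]
wrist_force: [-1.6, 0.4, 6.7]
opening: 0.093
```

```bash
python3 s.py
```

```text
15.4 [489.6  43.8  69. ] jaw 0.708 F [-1.6   0.4   6.68] T [ 0.051 -0.073  0.018] op 0.093 q7 0.81
```

Request:
move_arm(increments=[[[0, 0, 0, -0.03], [0, 0, 0, -0.03], [0, 0, 0, -0.03]]])

```text
clock: 15.7
position: [0.4897, 0.0438, 0.069]
tool_rot: [1.107, 1.57, 0.155]
wrist_force: [-0.2, 2.2, 6.2]
opening: 0.092
```

```bash
python3 s.py
```

```text
15.7 [489.7  43.8  69. ] jaw 0.618 F [-0.22  2.15  6.17] T [ 0.064 -0.162  0.05 ] op 0.092 q7 0.74
```

Request:
move_arm(increments=[[[0, 0, 0, -0.03], [0, 0, 0, -0.03], [0, 0, 0, -0.03]]])

```text
clock: 16.0
position: [0.4897, 0.0439, 0.069]
tool_rot: [1.214, 1.57, 0.171]
wrist_force: [0.5, 1.0, 5.5]
opening: 0.096
```

```bash
python3 s.py
```

```text
16.0 [489.7  43.9  69. ] jaw 0.529 F [0.47 0.99 5.48] T [ 0.119 -0.161  0.029] op 0.096 q7 0.67
```

Request:
move_arm(increments=[[[0, 0, 0, -0.03], [0, 0, 0, -0.03], [0, 0, 0, -0.03]]])

```text
clock: 16.3
position: [0.4898, 0.044, 0.069]
tool_rot: [1.285, 1.57, 0.153]
wrist_force: [-0.4, 1.9, 5.0]
opening: 0.091
```

```bash
python3 s.py
```

```text
16.3 [489.8  44.   69. ] jaw 0.439 F [-0.42  1.93  5.  ] T [ 0.135 -0.258  0.106] op 0.091 q7 0.6
```

Request:
move_arm(increments=[[[0, 0, 0, -0.03], [0, 0, 0, -0.03], [0, 0, 0, 0]]])

```text
clock: 16.6
position: [0.4899, 0.044, 0.069]
tool_rot: [1.275, 1.569, 0.083]
wrist_force: [0.2, 2.0, 5.6]
opening: 0.095
```

```bash
python3 s.py
```

```text
16.6 [489.9  44.   69. ] jaw 0.379 F [0.2  2.   5.55] T [ 0.13  -0.222 -0.037] op 0.095 q7 0.55
```

Request:
move_arm(increments=[[[0, 0, 0, -0.03], [0, 0, 0, -0.03], [0, 0, 0, -0.03]]])

```text
clock: 16.9
position: [0.4899, 0.044, 0.069]
tool_rot: [1.439, 1.569, 0.157]
wrist_force: [1.8, 1.9, 5.6]
opening: 0.086
```

```bash
python3 s.py
```

```text
16.9 [489.9  44.   69. ] jaw 0.288 F [1.8  1.91 5.56] T [ 0.24  -0.37   0.123] op 0.086 q7 0.48
```

Request:
move_arm(increments=[[[0.03, 0.05, 0, -0.03], [0, 0, 0, -0.03], [0, 0, 0, -0.03]]])

```text
clock: 17.2
position: [0.49, 0.0441, 0.069]
tool_rot: [1.174, 1.57, -0.198]
wrist_force: [1.1, 0.1, 6.5]
opening: 0.091
```

```bash
python3 s.py
```

```text
17.2 [490.   44.1  69. ] jaw 0.198 F [1.11 0.12 6.55] T [-0.156 -0.201  0.256] op 0.091 q7 0.41
```

Torque is rising, so smaller steps from here.

Request:
move_arm(increments=[[[0, 0, 0, 0], [0, 0, 0, 0]]])

```text
clock: 17.4
position: [0.49, 0.0441, 0.069]
tool_rot: [1.113, 1.57, -0.259]
wrist_force: [1.0, -0.5, 7.2]
opening: 0.097
```

```bash
python3 s.py
```

```text
17.4 [490.   44.1  69. ] jaw 0.199 F [ 1.05 -0.48  7.17] T [-0.161 -0.106  0.205] op 0.097 q7 0.41
```

Request:
move_arm(increments=[[[0, 0, 0, -0.02], [0, 0, 0, 0]]])

```text
clock: 17.6
position: [0.49, 0.0441, 0.069]
tool_rot: [1.148, 1.57, -0.244]
wrist_force: [0.3, 0.4, 6.5]
opening: 0.089
```

```bash
python3 s.py
```

```text
17.6 [490.   44.1  69. ] jaw 0.179 F [0.32 0.36 6.48] T [-0.267 -0.109  0.299] op 0.089 q7 0.4
```

Request:
move_arm(increments=[[[0, 0, 0, -0.02], [0, 0, 0, 0]]])

```text
clock: 17.8
position: [0.49, 0.0441, 0.069]
tool_rot: [1.14, 1.57, -0.272]
wrist_force: [-0.2, 1.0, 6.6]
opening: 0.095
```

```bash
python3 s.py
```

```text
17.8 [490.   44.1  69. ] jaw 0.159 F [-0.18  1.05  6.6 ] T [-0.201 -0.185  0.339] op 0.095 q7 0.38
```

Request:
move_arm(increments=[[[0, 0, 0, 0]]])

```text
clock: 17.9
position: [0.49, 0.0441, 0.069]
tool_rot: [1.161, 1.57, -0.25]
wrist_force: [0.3, 0.4, 7.0]
opening: 0.095
```

```bash
python3 s.py
```

```text
17.9 [490.   44.1  69. ] jaw 0.16 F [0.32 0.39 6.99] T [-0.161 -0.164  0.325] op 0.095 q7 0.38
```

Request:
move_arm(increments=[[[0, 0, 0, -0.02], [0, 0, 0, -0.01], [0, 0, 0, 0]]])

```text
clock: 18.2
position: [0.4901, 0.0442, 0.069]
tool_rot: [1.209, 1.57, -0.232]
wrist_force: [0.4, 0.7, 6.4]
opening: 0.091
```

```bash
python3 s.py
```

```text
18.2 [490.1  44.2  69. ] jaw 0.129 F [0.43 0.7  6.4 ] T [-0.156 -0.158  0.424] op 0.091 q7 0.36
```

Request:
move_arm(increments=[[[0, 0, 0, 0]]])

```text
clock: 18.3
position: [0.4901, 0.0441, 0.069]
tool_rot: [1.177, 1.57, -0.264]
wrist_force: [1.6, 0.2, 6.5]
opening: 0.091
```

```bash
python3 s.py
```

```text
18.3 [490.1  44.1  69. ] jaw 0.13 F [1.62 0.21 6.54] T [-0.204 -0.196  0.305] op 0.091 q7 0.36
```

Request:
move_arm(increments=[[[0, 0, 0, -0.015], [0, 0, 0, 0]]])

```text
clock: 18.5
position: [0.4901, 0.0441, 0.069]
tool_rot: [1.173, 1.57, -0.283]
wrist_force: [0.6, 1.3, 7.1]
opening: 0.094
```

```bash
python3 s.py
```

```text
18.5 [490.1  44.1  69. ] jaw 0.114 F [0.63 1.33 7.14] T [-0.228 -0.175  0.431] op 0.094 q7 0.35
```

Request:
move_arm(increments=[[[0, 0, 0, 0]]])

```text
clock: 18.6
position: [0.4901, 0.0441, 0.069]
tool_rot: [1.203, 1.57, -0.253]
wrist_force: [0.3, 0.1, 5.9]
opening: 0.095
```

```bash
python3 s.py
```

```text
18.6 [490.1  44.1  69. ] jaw 0.115 F [0.34 0.11 5.88] T [-0.247 -0.171  0.407] op 0.095 q7 0.35
```

Request:
move_arm(increments=[[[0, 0, 0, 0]]])

```text
clock: 18.7
position: [0.4901, 0.0441, 0.069]
tool_rot: [1.225, 1.57, -0.231]
wrist_force: [1.4, 0.6, 6.5]
opening: 0.092
```

```bash
python3 s.py
```

```text
18.7 [490.1  44.1  69. ] jaw 0.115 F [1.37 0.6  6.47] T [-0.199 -0.144  0.447] op 0.092 q7 0.35
```

Request:
move_arm(increments=[[[0, 0, 0, 0]]])

```text
clock: 18.8
position: [0.4901, 0.0442, 0.069]
tool_rot: [1.23, 1.57, -0.226]
wrist_force: [0.8, 0.8, 5.6]
opening: 0.097
```

```bash
python3 s.py
```

```text
18.8 [490.1  44.2  69. ] jaw 0.115 F [0.79 0.81 5.58] T [-0.212 -0.204  0.402] op 0.097 q7 0.35
```

Request:
move_arm(increments=[[[0, 0, 0, -0.015], [0, 0, 0, 0]]])

```text
clock: 19.0
position: [0.4901, 0.0441, 0.069]
tool_rot: [1.239, 1.57, -0.233]
wrist_force: [0.3, 0.4, 6.8]
opening: 0.094
```

```bash
python3 s.py
```

```text
19.0 [490.1  44.1  69. ] jaw 0.099 F [0.27 0.38 6.83] T [-0.19  -0.16   0.466] op 0.094 q7 0.34
```

Request:
move_arm(increments=[[[0, 0, 0, 0]]])

```text
clock: 19.1
position: [0.4901, 0.0442, 0.069]
tool_rot: [1.214, 1.57, -0.257]
wrist_force: [0.8, -0.8, 6.5]
opening: 0.091
```

```bash
python3 s.py
```

```text
19.1 [490.1  44.2  69. ] jaw 0.1 F [ 0.77 -0.76  6.54] T [-0.226 -0.177  0.422] op 0.091 q7 0.34
```

Request:
move_arm(increments=[[[0, 0, 0, 0]]])

```text
clock: 19.2
position: [0.4901, 0.0441, 0.069]
tool_rot: [1.18, 1.57, -0.291]
wrist_force: [0.8, 0.1, 5.6]
opening: 0.094
```

```bash
python3 s.py
```

```text
19.2 [490.1  44.1  69. ] jaw 0.1 F [0.75 0.07 5.56] T [-0.201 -0.146  0.404] op 0.094 q7 0.34
```

Request:
move_arm(increments=[[[0, 0, 0, -0.02], [0, 0, 0, 0]]])

```text
clock: 19.4
position: [0.4901, 0.0442, 0.069]
tool_rot: [1.215, 1.57, -0.276]
wrist_force: [0.9, 0.3, 7.0]
opening: 0.091
```

```bash
python3 s.py
```

```text
19.4 [490.1  44.2  69. ] jaw 0.079 F [0.9  0.35 7.02] T [-0.235 -0.16   0.479] op 0.091 q7 0.32
```

Request:
move_arm(increments=[[[0, 0, 0, 0]]])

```text
clock: 19.5
position: [0.4901, 0.0441, 0.069]
tool_rot: [1.181, 1.57, -0.31]
wrist_force: [0.9, 0.0, 6.7]
opening: 0.095
```

```bash
python3 s.py
```

```text
19.5 [490.1  44.1  69. ] jaw 0.08 F [0.86 0.04 6.66] T [-0.227 -0.173  0.488] op 0.095 q7 0.32
```

Request:
move_arm(increments=[[[0, 0, 0, 0]]])

```text
clock: 19.6
position: [0.4901, 0.0441, 0.069]
tool_rot: [1.217, 1.57, -0.274]
wrist_force: [1.3, 0.3, 6.5]
opening: 0.093
```

```bash
python3 s.py
```

```text
19.6 [490.1  44.1  69. ] jaw 0.08 F [1.3  0.32 6.48] T [-0.262 -0.212  0.447] op 0.093 q7 0.32
```

The torque is steady at about 0.47 N·m in total. Release and rise.

Request:
move_arm(increments=[[[0, 0, 0, 0], [0, 0, 0, 0], [0, 0, 0, 0], [0, 0, 0.8, 0], [0, 0, 2, 0], [0, 0, 3, 0], [0, 0, 4, 0], [0, 0, 4, 0]]], hand=0.72)

```text
clock: 20.4
position: [0.4883, 0.0438, 0.2079]
tool_rot: [-1.194, 1.568, -2.685]
wrist_force: [1.5, 1.1, 0.5]
opening: 0.281
```

Request:
move_arm(increments=[[[-2, 3, 3, 0], [-2, 4, 2, 0], [-2, 4, 0, 0], [-2, 4, 0, 0], [-2, 4, 0, 0], [-2, 4, 0, 0], [0, 0, 0, 0]]])

```text
clock: 21.1
position: [0.3659, 0.2792, 0.2564]
tool_rot: [-1.81, 1.569, 2.991]
wrist_force: [-0.4, 0.5, 1.1]
opening: 0.282
```

```bash
python3 s.py; python3 t.py 4; python3 - <<'E'
from h import *
a=cv2.imread("pics/c4.png");b=cv2.imread("pics/s4.png")
b=cv2.resize(b,(400,314));a=cv2.resize(a,(400,367));o=np.zeros((367,800,3),np.uint8);o[:,:400]=a;o[:314,400:]=b;cv2.imwrite("pics/v4.png",o)
im=cv2.imread("pics/top4.png");h=cv2.cvtColor(im,cv2.COLOR_BGR2HSV);v,u=np.mgrid[:480,:640]
red=(u>280)&(u<320)&(v>240)&(v<285)&((h[...,0]<6)|(h[...,0]>172))&(h[...,1]>140)&(h[...,2]>60)
Q=np.array([world("top",r,c,z=.08)[:2]*1000 for r,c in np.argwhere(red)],np.float32)
l=cv2.fitLine(Q,cv2.DIST_L2,0,.01,.01).ravel();print("wing",len(Q),Q.mean(0),np.arctan2(l[1],l[0]))
E
```

```text
21.1 [365.9 279.2 256.4] jaw 0.089 F [-0.43  0.47  1.07] T [-0.11  -0.034  0.058] op 0.282 q7 -0.56
21.1 [365.9 279.2 256.4] [-0.4  0.5  1.1] [-0.1 -0.   0.1]
top 0.72 tin [549.1  54.2] 43.16594696044922 958 holder [0.1 0.8] slope [ 0. -0.]
scene 0.96 tin [551.8  54.2] 45.007301330566406 484 holder [2.7 0.3] slope [ 0. -0.]
wing 101 [488.48746   41.988594] -1.3878651
```

View pics/v4.png

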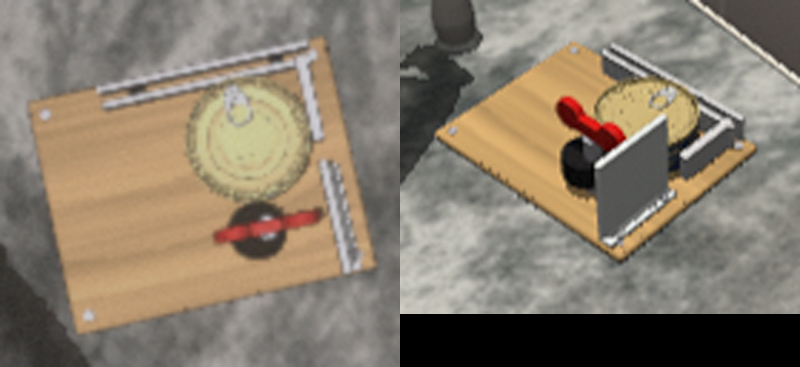

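Left panel: tin still in the corner and flat, wing at (265,227) turned about 1.5 rad, cam at (258,225) against the tin. The wing reads -1.39 against -1.49 expected from the jaw angle. That could be fit error, twist in the pads or spring-back, so I'll refine the wing measurement.

```bash
python3 - <<'E'
from h import *
v,u=np.mgrid[:480,:640]
def ang(cam,im,d):
    h=cv2.cvtColor(im,cv2.COLOR_BGR2HSV)
    r,c=pix(cam,[.489,.043,.075])
    m=(abs(u-c)<30)&(abs(v-r)<30)&((h[...,0]<8)|(h[...,0]>170))&(h[...,1]>120)&(h[...,2]>40)
    P=W=cloud(cam,d)[m];k=(P[:,2]>.058)&(P[:,2]<.095)&(np.hypot(P[:,0]-.489,P[:,1]-.042)<.045);P=P[k]
    out=[]
    for Q in (P,):
        a=cv2.fitLine((Q[:,:2]*1000).astype(np.float32),cv2.DIST_HUBER,0,.01,.01).ravel();out.append(round(float(np.arctan2(a[1],a[0])),3))
    px=np.array([world(cam,r,c,z=.082)[:2]*1000 for r,c in np.argwhere(m)],np.float32)
    b=cv2.minAreaRect(px)
    return out,len(P),(P.mean(0)*1000).round(1),"rect",b[1],b[2]
print("before",ang("top",cv2.imread("pics/top0.png"),np.load("top0.npy")),ang("scene",cv2.imread("pics/scene0.png"),np.load("scene0.npy")))
for i in range(3):
    for cam in("top","scene"): print(cam,ang(cam,*bot.grab_frame(cam)))
E
```

```text
before ([0.055], 127, array([488.2,  41.4,  82.8]), 'rect', (68.41679382324219, 10.483104705810547), 4.280012130737305) ([0.057], 238, array([487.9,  39.1,  76.4]), 'rect', (75.53571319580078, 32.30331039428711), 5.665531635284424)
top ([-1.383], 122, array([488.4,  41.7,  83.2]), 'rect', (10.685193061828613, 69.31153106689453), 11.83928108215332)
scene ([-1.384], 185, array([487.5,  40.7,  77.8]), 'rect', (24.4016056060791, 69.44168853759766), 9.323994636535645)
top ([-1.38], 117, array([488.6,  41.1,  83.3]), 'rect', (10.223767280578613, 69.33810424804688), 11.251263618469238)
scene ([-1.386], 186, array([487.5,  40.4,  78. ]), 'rect', (24.1155948638916, 69.54795837402344), 8.291661262512207)
top ([-1.384], 116, array([488.6,  41.1,  83.3]), 'rect', (9.908841133117676, 69.37271118164062), 9.765666007995605)
scene ([-1.39], 186, array([487.6,  40.5,  77.8]), 'rect', (24.1155948638916, 69.54795837402344), 8.291661262512207)
```

The wing angle is firmly -1.385. I'll regrip in line with it (jaw 0.185) and feel whether it is clamped.

Request:
move_arm(increments=[[[2, -4, 0, 0.05], [2, -4, 0, 0.05], [2, -4, 0, 0], [2, -4, 0, 0], [2, -4, -1, 0], [2.4, -3.5, -2, 0], [0, 0, -3, 0], [0, 0, 0, 0]]])

```text
clock: 22.4
position: [0.4917, 0.0376, 0.194]
tool_rot: [-1.367, 1.565, -2.76]
wrist_force: [-0.6, -0.2, -0.2]
opening: 0.281
```

```bash
python3 s.py
```

```text
22.4 [491.7  37.6 194. ] jaw 0.177 F [-0.6  -0.22 -0.2 ] T [-0.09   0.093  0.003] op 0.281 q7 0.28
```

Request:
move_arm(increments=[[[-0.2, 0.5, -3, 0.01], [0, 0, -3, 0], [0, 0, -3, 0], [0, 0, -2, 0], [0, 0, -1, 0], [0, 0, -0.4, 0], [0, 0, 0, 0], [0, 0, 0, 0]]])

```text
clock: 23.2
position: [0.4922, 0.0446, 0.0737]
tool_rot: [1.763, 1.569, 0.383]
wrist_force: [-0.2, -0.2, 1.0]
opening: 0.282
```

```bash
python3 s.py
```

```text
23.2 [492.2  44.6  73.7] jaw 0.191 F [-0.2  -0.21  0.96] T [-0.151  0.019 -0.008] op 0.282 q7 0.45
```

Request:
move_arm(increments=[[[-0.24, -0.1, -0.45, -0.005], [0, 0, 0, 0], [0, 0, 0, 0]]])

```text
clock: 23.5
position: [0.489, 0.0433, 0.0683]
tool_rot: [2.739, 1.571, 1.354]
wrist_force: [-0.8, -0.9, 0.3]
opening: 0.281
```

```bash
python3 s.py
```

```text
23.5 [489.   43.3  68.3] jaw 0.186 F [-0.79 -0.88  0.34] T [-0.123  0.094 -0.034] op 0.281 q7 0.45
```

Request:
move_arm(increments=[[[0, 0, 0, 0], [0, 0, 0, 0], [0, 0, 0, 0], [0, 0, 0, 0]]], hand=1)

```text
clock: 23.9
position: [0.4902, 0.0434, 0.0689]
tool_rot: [1.632, 1.569, 0.247]
wrist_force: [0.5, 0.9, 7.9]
opening: 0.093
```

```bash
python3 s.py
```

```text
23.9 [490.2  43.4  68.9] jaw 0.186 F [0.52 0.93 7.94] T [ 0.025 -0.116  0.047] op 0.093 q7 0.45
```

Request:
move_arm(increments=[[[0, 0, 0, 0], [0, 0, 0, 0]]])

```text
clock: 24.1
position: [0.4902, 0.0435, 0.0689]
tool_rot: [1.645, 1.569, 0.26]
wrist_force: [0.8, 1.5, 7.0]
opening: 0.094
```

```bash
python3 s.py
```

```text
24.1 [490.2  43.5  68.9] jaw 0.186 F [0.85 1.54 7.  ] T [-0.003 -0.022  0.013] op 0.094 q7 0.45
```

Request:
move_arm(increments=[[[0, 0, 0, -0.025], [0, 0, 0, -0.025], [0, 0, 0, 0]]])

```text
clock: 24.4
position: [0.4902, 0.0435, 0.0689]
tool_rot: [1.657, 1.569, 0.221]
wrist_force: [1.9, 0.3, 8.0]
opening: 0.094
```

```bash
python3 s.py
```

```text
24.4 [490.2  43.5  68.9] jaw 0.135 F [1.86 0.33 7.98] T [ 0.002 -0.016  0.103] op 0.094 q7 0.41
```

Request:
move_arm(increments=[[[0, 0, 0, 0]]])

```text
clock: 24.5
position: [0.4902, 0.0435, 0.0689]
tool_rot: [1.652, 1.569, 0.218]
wrist_force: [0.1, 0.7, 7.0]
opening: 0.092
```

```bash
python3 s.py
```

```text
24.5 [490.2  43.5  68.9] jaw 0.136 F [0.13 0.74 6.97] T [-0.074 -0.091  0.067] op 0.092 q7 0.41
```

Request:
move_arm(increments=[[[0, 0, 0, -0.02], [0, 0, 0, 0]]])

```text
clock: 24.7
position: [0.4902, 0.0435, 0.0689]
tool_rot: [1.675, 1.569, 0.22]
wrist_force: [1.3, 0.5, 7.0]
opening: 0.092
```

```bash
python3 s.py
```

```text
24.7 [490.2  43.5  68.9] jaw 0.116 F [1.3  0.51 6.97] T [-0.    -0.076  0.184] op 0.092 q7 0.4
```

Request:
move_arm(increments=[[[0, 0, 0, 0]]])

```text
clock: 24.8
position: [0.4902, 0.0434, 0.0689]
tool_rot: [1.644, 1.569, 0.189]
wrist_force: [0.8, 1.1, 7.3]
opening: 0.09
```

```bash
python3 s.py
```

```text
24.8 [490.2  43.4  68.9] jaw 0.116 F [0.83 1.12 7.31] T [-0.089 -0.125  0.192] op 0.09 q7 0.4
```

Request:
move_arm(increments=[[[0, 0, 0, -0.02], [0, 0, 0, 0]]])

```text
clock: 25.0
position: [0.4902, 0.0435, 0.0689]
tool_rot: [1.689, 1.569, 0.214]
wrist_force: [1.1, 1.7, 7.5]
opening: 0.093
```

```bash
python3 s.py
```

```text
25.0 [490.2  43.5  68.9] jaw 0.096 F [1.06 1.66 7.54] T [ 0.017 -0.011  0.361] op 0.093 q7 0.38
```

Request:
move_arm(increments=[[[0, 0, 0, 0]]])

```text
clock: 25.1
position: [0.4902, 0.0435, 0.0689]
tool_rot: [1.689, 1.569, 0.215]
wrist_force: [-0.2, 1.9, 7.7]
opening: 0.09
```

```bash
python3 s.py
```

```text
25.1 [490.2  43.5  68.9] jaw 0.097 F [-0.15  1.91  7.72] T [-0.007 -0.032  0.303] op 0.09 q7 0.38
```

Request:
move_arm(increments=[[[0, 0, 0, -0.015], [0, 0, 0, 0]]])

```text
clock: 25.3
position: [0.4902, 0.0436, 0.0689]
tool_rot: [1.694, 1.569, 0.205]
wrist_force: [1.3, 0.9, 8.0]
opening: 0.093
```

```bash
python3 s.py
```

```text
25.3 [490.2  43.6  68.9] jaw 0.082 F [1.31 0.91 8.03] T [-0.046 -0.033  0.459] op 0.093 q7 0.37
```

Request:
move_arm(increments=[[[0, 0, 0, 0]]])

```text
clock: 25.4
position: [0.4902, 0.0435, 0.0689]
tool_rot: [1.689, 1.569, 0.2]
wrist_force: [0.4, 0.4, 7.2]
opening: 0.092
```

```bash
python3 s.py
```

```text
25.4 [490.2  43.5  68.9] jaw 0.082 F [0.39 0.38 7.17] T [ 0.016 -0.13   0.442] op 0.092 q7 0.37
```

The torque comes back to 0.45 at the same jaw angle. That means the knob stayed clamped, and the offset was pad twist. Release for good and check.

Request:
move_arm(increments=[[[0, 0, 0, 0], [0, 0, 0, 0], [0, 0, 0, 0], [0, 0, 0.8, 0], [0, 0, 2, 0], [0, 0, 3, 0], [0, 0, 4, 0], [0, 0, 4, 0]]], hand=0.72)

```text
clock: 26.2
position: [0.4881, 0.0428, 0.2075]
tool_rot: [-1.188, 1.569, -2.679]
wrist_force: [1.1, 0.8, -0.5]
opening: 0.28
```

Request:
move_arm(increments=[[[-2, 3, 3, 0], [-2, 4, 2, 0], [-2, 4, 0, 0], [-2, 4, 0, 0], [-2, 4, 0, 0], [-2, 4, 0, 0], [0, 0, 0, 0]]])

```text
clock: 26.9
position: [0.3655, 0.2783, 0.256]
tool_rot: [-1.823, 1.569, 2.979]
wrist_force: [-0.2, -0.1, -0.4]
opening: 0.277
```

```bash
python3 s.py; python3 t.py 5; python3 - <<'E'
from h import *
im=cv2.imread("pics/top5.png");h=cv2.cvtColor(im,cv2.COLOR_BGR2HSV);v,u=np.mgrid[:480,:640]
red=(u>280)&(u<320)&(v>240)&(v<285)&((h[...,0]<6)|(h[...,0]>172))&(h[...,1]>140)&(h[...,2]>60)
Q=np.array([world("top",r,c,z=.08)[:2]*1000 for r,c in np.argwhere(red)],np.float32)
l=cv2.fitLine(Q,cv2.DIST_L2,0,.01,.01).ravel();print("wing",len(Q),Q.mean(0),np.arctan2(l[1],l[0]))
a=cv2.imread("pics/c5.png");b=cv2.imread("pics/scene5.png")
b=cv2.resize(b,(400,300));a=cv2.resize(a,(400,367));o=np.zeros((367,800,3),np.uint8);o[:,:400]=a;o[:300,400:]=b;cv2.imwrite("pics/v5.png",o)
E
```

```text
26.9 [365.5 278.3 256. ] jaw 0.09 F [-0.23 -0.11 -0.44] T [-0.111  0.057  0.053] op 0.277 q7 -0.54
26.9 [365.5 278.3 256. ] [-0.2 -0.1 -0.4] [-0.1  0.1  0.1]
top 0.66 tin [549.3  54.2] 43.143760681152344 922 holder [0.2 0.8] slope [0. 0.]
scene 0.71 tin [553.5  54.4] 44.42960739135742 451 holder [4.4 0.2] slope [-0. -0.]
wing 102 [488.46454  42.27585] -1.382805
```

View pics/v5.png

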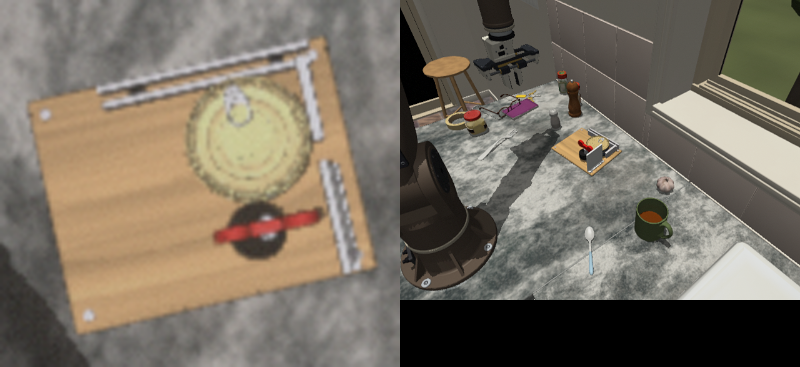

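The picture shows the tin flat in the corner at (250,140), the wing unmoved at (265,227), and the arm clear. The mill, garlic and mug look undisturbed. Handing in.

```bash
python3 -c "
from station import bot
print(bot.finish_job())"
```

```text
the job is handed in; nothing more can be done
None
```

The tin is in the fence corner, the knob is clamped to about 0.45–0.47 N·m, and the job was handed in at about 27 s; no verdict is reported.

- **Tin:** I slid it in with shut fingers until the force rose to about 9 N with no further movement, so it met the stop a little harder than the suggested 2–5 N. The last top view puts it within about 1 mm of the seat and flat.
- **Knob:** I pinched the plate and turned it clockwise about 1.45 rad (about 1.57 rad from fully open). Torque readings stayed below 0.5 N·m throughout, though they scatter by about 0.05.
- **Surroundings:** In the last pictures the arm is clear, and the cheek, mill, garlic and mug look undisturbed.

Checks that failed or disagreed:
- **First pinch:** The fingers first closed at 12.7 mm, probably on the hub. I reopened them and pinched about 8 mm higher, on the 9 mm plate.
- **Wing angle:** After the first release the wing stood about 0.1 rad short of the jaw angle. I gripped it again, and the torque returned to about 0.45 N·m at the same jaw angle. The wing was unchanged afterwards (-1.385 before, -1.383 after), so I took the gap as twist in the finger pads, not spring-back.
- **Scene camera:** Its last fit puts the tin about 4 mm further along +x than the top view does. It sees the tin partly hidden, so I trusted the top view.

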